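# Set a cutting straightedge against two eccentric stops

## Task

Pick up the straightedge by its knob and lay it flat on the wooden board, on the robot's side of the two round steel stops and not yet touching them. Then slide it gently over the board, without banging or forcing it on the stops, until the same long edge bears lightly on both stops at once, and leave it lying there against both. Do not disturb the pepper mill, the mug or the salt shaker.

Things in the scene. Friction and masses are not known exactly. Their poses are not given: they have to be found in the camera images.
- straightedge_knob (a point): Loose aluminium bar, 280 x 44 x 16 mm (long axis x, width y, z up), about 0.3 kg, lying on the flat hob to the left, whose glass is 6 mm above the worktop. In the middle of its top stands an upright round black knob, 24 mm in diameter and 34 mm tall. This point is on the knob's axis half-way up it, 33 mm above the bar's underside. Both long edges are alike; use either.
- board: Plain wooden chopping board, 235 (x) x 340 (y) x 22 mm, fixed to the worktop; origin at the centre of its underside, top 22 mm above it, x pointing away from the robot. Pushing the straightedge over it takes about 1 to 3 N; once it bears on one stop only, swinging it about that stop by the knob takes two to four times that, less with small sideways moves.
- stop_left: The left one of two rigid round steel stops fixed in the far half of the board: a disc 36 mm in diameter, 25 mm high, held by a screw 11 mm off the disc's centre (eccentric stop) and turned to an arbitrary direction, which is not measured. Origin on the screw's axis at the board's top, x as the board's x; so the near side of the disc is 7 to 29 mm from it.
- stop_right: The right one of the two eccentric stops, same as the left one but turned on its own. The screws are 120 to 190 mm apart.
- pepper_mill: Bystander: turned wooden pepper mill, 58 mm in diameter, 170 mm tall; origin at its foot.
- mug: Bystander: plain white mug with handle, 88 x 125 x 95 mm; origin at its foot.
- salt_shaker: Bystander: small grey and clear salt shaker, 44 mm in diameter, 90 mm tall; origin at its foot.

How it is judged:
By the outcome, as a careful person would: the job done as asked, in the order asked, and still so for the second after the job is handed in, with the robot touching nothing.
It also fails if it takes over 72 s, if anything falls off the work surface, if the arm or the gripper's body presses on something with over 40 N, if the wrist force passes 120 N, or if a joint passes its speed limit or range.

## Robot

A 7-joint arm with a two-finger parallel gripper is mounted at the origin on a cart in front of the work surface, level with it; the furniture and walls round the work are solid. World frame = base frame: x ahead of the robot, y to its left, z up, the work surface at z = 0. Lengths are in m, angles in rad, forces in N, time in s.
With the tool pointing down it reaches from about 0.425 to 0.825 m from the base axis. Payload 3.6 kg.
Tool frame: the origin (TCP) lies where the fingers leave the gripper's body, on its centre line; the fingertips stand 73 mm ahead of it and the grasp point (between the pads) lies 54 mm ahead of it; x points along the fingers, y is the direction in which the jaws open and shut, and the axes are right-handed (so a half turn about x gives the same grasp; the last joint's range is limited). The gripper opens to 85 mm and grips with 20 to 120 N. Pads are 22 mm wide; open, the fingers measure 114 mm over their backs; the gripper's body (76 mm by 85 mm) begins 54 mm behind the grasp point. The pads swing forward as they close: fully open they stand 13 mm farther back than shut.
Start: joints at [1.153, 0.615, -0.013, 1.423, 0.008, 1.103, -0.04], TCP at [0.248, -0.601, 0.304] pointing down, gripper open.
Joint ranges: [-3.12, 3.12], [-0.3, 2.06], [-1.34, 1.32], [0.26, 2.42], [-1.36, 4.5], [0.01, 1.98], [-2.84, 2.84]. Speed limits (rad/s): [2.79, 2.79, 3.14, 3.14, 3.14, 3.14, 3.14].

## Interface

Orientations are given as a unit quaternion [x, y, z, w].
In Python, from station import arm, snapshot, camera_info, ticket gives the robot as it stands. Calls block until the motion is done:
- arm.movep(position, orientation): joint-space move of the TCP to a pose.
- arm.line_to(position, velocity=0.15, ori=None): straight line of the TCP; ori=None keeps the orientation; velocity is the mean speed in m/s.
- arm.move_j(angles): joint-space move.
- arm.move_gripper(opening, effort=None): opening from 0.0 (shut) to 1.0 (fully open); effort is the grip in N (None keeps the last); returns when the fingers have stopped.
- arm.pause(seconds).
- arm.ik(position, orientation): joint angles nearest the present ones, or None.
- snapshot(name): name is "scene" or "top" or "wrist"; returns the picture (480x640x3 uint8, blue, green, red); there is no depth.
- camera_info(name): a dict with "fx", "fy", "cx", "cy" (pixels), "R" (3x3) and "t" (3): a world point X has camera coordinates R X + t; the wrist camera has in their place "T_tool_cam" (4x4, takes a point from camera to tool coordinates, whose origin is the TCP and whose axes are the tool frame's). Camera axes: x right, y down, z forward; pixel columns grow to the right and rows downward; lengths in m; the calibration is good to about 2 mm. A picture is of the moment at which its call begins: read the wrist's pose just before it. camera_info takes no time and is no camera call.
A pose or a line that the arm cannot do raises arm.MotionError and nothing moves.
- ticket.finish_job(): hands the job in, once; it reports no verdict.
Readings, each from a call of its own:
- arm.read_time(): time.
- arm.read_joint_positions(): joint angles.
- arm.read_dq(): joint speeds.
- arm.read_effort(): joint torques, N m.
- arm.read_tool_pos(): TCP position.
- arm.read_eef_rot(): TCP orientation.
- arm.read_ft_force(): force on the tool from outside, world axes, zero at the start.
- arm.read_wrist_torque(): the same for the moment, N m.
- arm.read_opening(): opening from 0.0 (shut) to 1.0 (fully open).
Only numpy, scipy, OpenCV 4.12 (cv2) and the standard library are available. Lean on these libraries where they do the work, as an engineer would, in place of code of your own. Each camera call takes 0.05 s, during which the arm holds its last target. There are 200 camera calls.

## Working session

There is one attempt and no reset: what is moved stays moved. The work goes in short steps, each a Python script; the robot and the scene stay as the last script left them, time stands still between calls to the robot, and variables do not carry over. Pictures are saved under pics/ and viewed, about 8 in all and at most 12, crops included, and the job is handed in when it is done.

```bash
ls; mkdir -p pics
python3 - <<'E'
from station import arm, snapshot, camera_info
import cv2
for n in ("scene","top"):
    cv2.imwrite(f"pics/{n}0.png",snapshot(n)); print(n,camera_info(n))
print(camera_info("wrist"),arm.read_time(),arm.read_tool_pos(),arm.read_eef_rot(),arm.read_ft_force())
E
```

```text
pics
scene {'fx': 471.0354143539186, 'fy': 471.0354143539186, 'cx': 318.0808926086157, 'cy': 236.52761403409784, 'R': array([[-0.51223913, -0.85883807, -0.00286981],
       [-0.47077411,  0.2835767 , -0.83543761],
       [ 0.71831943, -0.4265928 , -0.54957781]]), 't': array([0.21990005, 0.3134031 , 1.18609749])}
top {'fx': 498.77773616729917, 'fy': 498.77773616729917, 'cx': 320.10341593058627, 'cy': 232.25448210774135, 'R': array([[ 0.03086889, -0.9995145 ,  0.00422763],
       [-0.97777375, -0.03107446, -0.20734724],
       [ 0.20737795,  0.00226692, -0.97825827]]), 't': array([-0.07329464,  0.54737317,  1.23188916])}
{'fx': 365.581229768766, 'fy': 365.581229768766, 'cx': 317.0369118277351, 'cy': 241.36315056592386, 'T_tool_cam': array([[-4.38453604e-04, -3.24810076e-01,  9.45779161e-01,
        -7.16391056e-02],
       [ 9.99999766e-01, -6.38720518e-04,  2.44233169e-04,
        -6.32270805e-04],
       [ 5.24759161e-04,  9.45779047e-01,  3.24810280e-01,
        -8.36489187e-02],
       [ 0.00000000e+00,  0.00000000e+00,  0.00000000e+00,
         1.00000000e+00]])} 0.1 [ 0.24800034 -0.60025183  0.30283768] [-0.69339679 -0.13848881  0.69375487 -0.13684268] [ 0.77798186  0.50470071 -0.25187027]
```

View pics/top0.png

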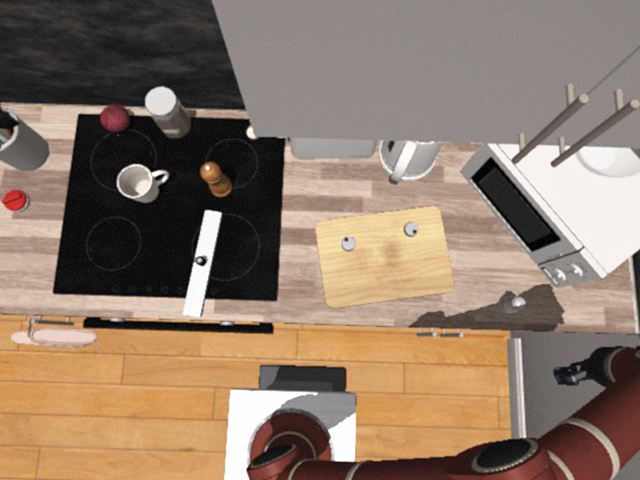

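View pics/scene0.png

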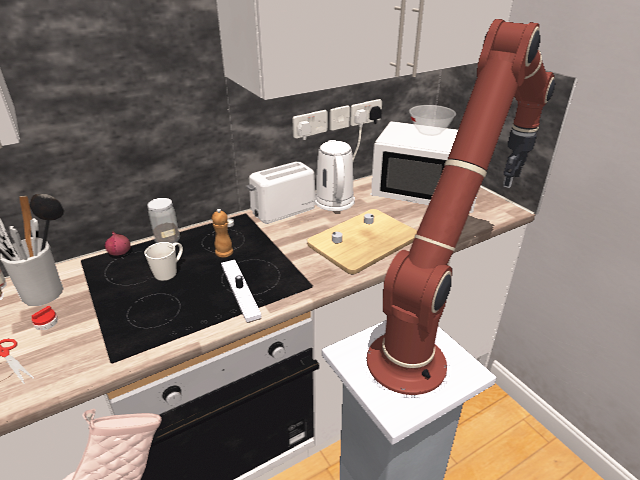

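The top view shows the bar running from about (212,212) to (193,315) with its knob at (202,260), and the stops at (348,243) and (411,229). The mill is at (215,180), and the shaker may be at (514,303). I'll enlarge that picture.

```bash
python3 - <<'E'
import cv2,numpy as np
im=cv2.imread("pics/top0.png")
a=cv2.resize(im[190:330,170:300],None,fx=4,fy=4,interpolation=cv2.INTER_CUBIC)
b=cv2.resize(im[200:320,310:535],None,fx=3.5,fy=3.5,interpolation=cv2.INTER_CUBIC)
cv2.imwrite("pics/c1.png",cv2.resize(im[195:325,310:530],None,fx=3.6,fy=3.6,interpolation=cv2.INTER_CUBIC))
E
cat > h.py <<'E'
import numpy as np, cv2
from station import arm, snapshot, camera_info, ticket
from scipy.spatial.transform import Rotation as Rn
def px2w(name,u,v,z,R=None,t=None):
    c=camera_info(name)
    if name=="wrist":
        T=c["T_tool_cam"]; Rt=Rn.from_quat(R).as_matrix()
        Rw=Rt@T[:3,:3]; o=Rt@T[:3,3]+np.asarray(t)
    else:
        Rw=c["R"].T; o=-Rw@c["t"]
    d=Rw@np.array([(u-c["cx"])/c["fx"],(v-c["cy"])/c["fy"],1])
    return o+d*(z-o[2])/d[2]
def quat(yaw):
    # tool x down; tool y (jaw) at heading yaw
    x=np.array([0,0,-1.]); y=np.array([np.cos(yaw),np.sin(yaw),0]); 
    return Rn.from_matrix(np.c_[x,y,np.cross(x,y)]).as_quat()
E
python3 - <<'E'
from h import *
np.set_printoptions(precision=4,suppress=True)
for n,u,v,z in [("barfar",212,212,.022),("barnear",193,315,.022),("knobtop",201.5,260,.056),("SL",348,243,.047),("SR",411,229,.047),("bc",317,222,.022),("bc",437,207,.022),("bc",453,290,.022),("bc",328,306,.022),("salt?",514,303,.05),("mill",222,195,.006),("cart front",260,390,0),("cart",357,390,0)]:
    print(n,px2w("top",u,v,z))
Q=arm.read_eef_rot(); print(Rn.from_quat(Q).as_matrix())
E
```

```text
barfar [0.6032 0.2351 0.022 ]
barnear [0.3297 0.2631 0.022 ]
knobtop [0.4677 0.2446 0.056 ]
SL [ 0.5254 -0.1293  0.047 ]
SR [ 0.5679 -0.2932  0.047 ]
bc [ 0.5846 -0.0469  0.022 ]
bc [ 0.6363 -0.3681  0.022 ]
bc [ 0.4147 -0.4058  0.022 ]
bc [ 0.3634 -0.0824  0.022 ]
salt? [ 0.3838 -0.5518  0.05  ]
mill [0.6558 0.2151 0.006 ]
cart front [0.1487 0.0835 0.    ]
cart [ 0.1562 -0.162   0.    ]
[[-0.0009  0.3819 -0.9242]
 [ 0.0022 -0.9242 -0.3819]
 [-1.     -0.0024  0.    ]]
```

View pics/c1.png

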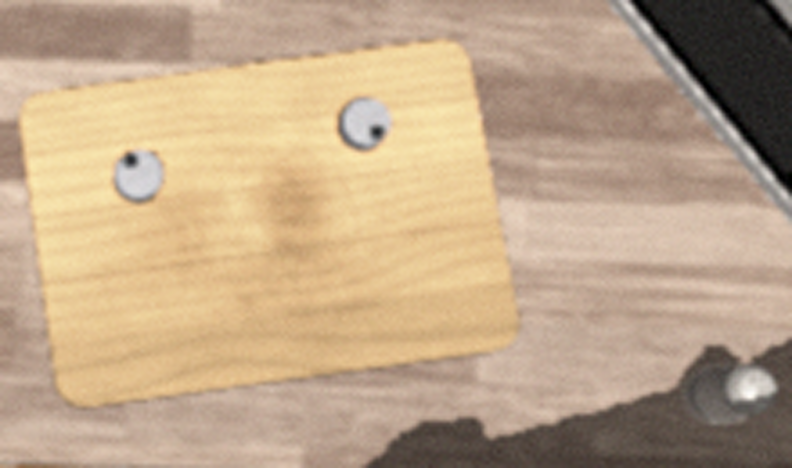

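The bar's axis heads about -6°. The near tangent of the stops heads about -75°, so the place yaw for the jaws is about 15° and the grasp yaw about 84°. The shaker is at about (514,302), clear of the work. Next I take wrist views over the stops and over the knob.

Run:
```python
from h import *
np.set_printoptions(precision=4,suppress=True)
def go(p,yaw):
    arm.movep(p,quat(yaw)); print(arm.read_time(),arm.read_joint_positions())
import json
out={}
for n,p,y in [("w1",[.553,-.241,.27],np.radians(14.8)),("w2",[.468,.245,.25],np.radians(84.2))]:
    go(p,y); arm.pause(.3)
    t,R=arm.read_tool_pos(),arm.read_eef_rot()
    cv2.imwrite(f"pics/{n}.png",snapshot("wrist")); out[n]=[list(map(float,t)),list(map(float,R))]; print(t,R)
json.dump(out,open("poses.json","w"))
a=cv2.imread("pics/w1.png");b=cv2.imread("pics/w2.png")
cv2.imwrite("pics/w12.png",np.hstack([a[:,120:520],b[:,120:520]]))
```

```text
1.825 [ 0.613   0.6003 -0.3863  1.6024  0.2595  0.99    0.3989]
[ 0.5527 -0.2417  0.27  ] [ 0.4317  0.56   -0.4319  0.56  ]
3.975 [-0.0441  0.5878 -0.738   1.8296  0.4911  0.9161  0.4593]
[0.4683 0.2445 0.25  ] [ 0.0361  0.7061 -0.0362  0.7062]
```

View pics/w12.png

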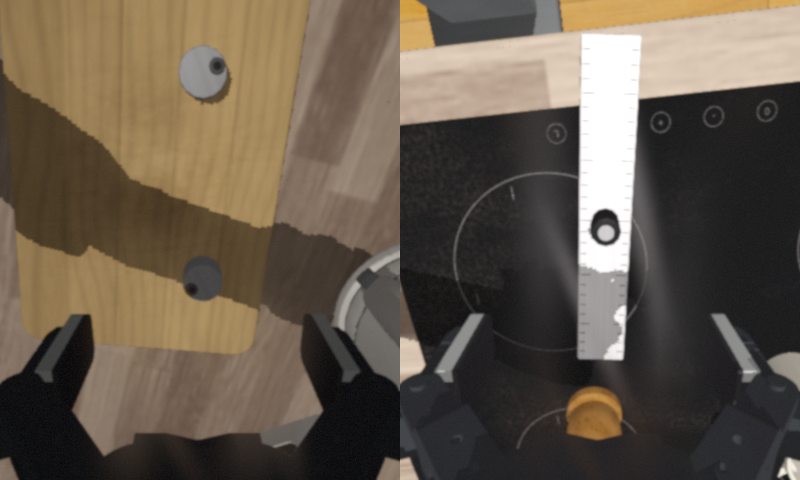

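The left panel shows the disc tops at (323,72) and (322,281). The right panel shows the knob top at (326,233), with the bar's end midpoints at (331,36) and (321,359).

Run:
```python
from h import *
import json
np.set_printoptions(precision=4,suppress=True)
P=json.load(open("poses.json"))
w=lambda n,u,v,z: px2w("wrist",u,v,z,P[n][1],P[n][0])
L=w("w1",324,72,.047);R=w("w1",322.3,281,.047)
print(L,R,np.degrees(np.arctan2(*(L-R)[1::-1])))
Ll=w("w1",300,72,.047);Rl=w("w1",303.3,281,.047);print("near sides",Ll,Rl,np.hypot(*(L-Ll)[:2]),np.hypot(*(R-Rl)[:2]))
k=w("w2",326,233,.056);a=w("w2",331,36,.022);b=w("w2",321,359,.022)
print(k,a,b,(a+b)/2,np.linalg.norm(a-b),np.degrees(np.arctan2(*(b-a)[1::-1])))
```

```text
[ 0.5289 -0.1296  0.047 ] [ 0.5713 -0.293   0.047 ] 104.54267316673331
near sides [ 0.5119 -0.134   0.047 ] [ 0.5551 -0.2973  0.047 ] 0.017639071317145056 0.01682902373539966
[0.4695 0.2516 0.056 ] [0.3313 0.2692 0.022 ] [0.6083 0.2343 0.022 ] [0.4698 0.2517 0.022 ] 0.2792334258823106 -7.180740596046588
```

Run:
```python
from h import *
import json
np.set_printoptions(precision=4,suppress=True)
q=quat(np.radians(82.8))
arm.line_to([.4695,.251,.15],.15,q)
arm.line_to([.4695,.251,.100],.08); print("F",arm.read_ft_force())
arm.move_gripper(0.0,50); print("open",arm.read_opening(),"F",arm.read_ft_force(),arm.read_tool_pos())
arm.line_to([.4695,.251,.20],.1); print("F lifted",arm.read_ft_force(),arm.read_wrist_torque())
q=quat(np.radians(14.5)); 
arm.movep([.476,-.230,.19],q); arm.pause(.4)
t,R=arm.read_tool_pos(),arm.read_eef_rot(); cv2.imwrite("pics/w3.png",snapshot("wrist"))
json.dump([list(map(float,t)),list(map(float,R))],open("p3.json","w"))
print(t,R,arm.read_time(),arm.read_opening(),arm.read_ft_force())
```

```text
F [ 0.1762 -0.2505  0.5373]
open 0.26692104475322376 F [-0.9831 -0.1914  4.2757] [0.4696 0.2509 0.1004]
F lifted [-0.0927 -0.3879 -3.706 ] [-0.0111 -0.0033  0.011 ]
[ 0.4761 -0.2297  0.19  ] [ 0.4327  0.5592 -0.4327  0.5592] 9.8583 0.26590485958821714 [ 0.0122 -0.4396 -4.5689]
```

View pics/w3.png

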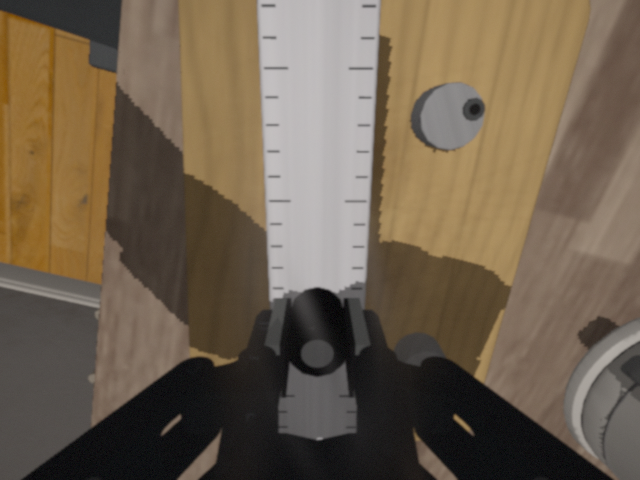

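The bar sits square in the jaws: its centre column is 318 both at the top of the picture and at row 270. Both stops are ahead of it on the right. Next I lower it onto the board.

Run:
```python
from h import *
import json
np.set_printoptions(precision=3,suppress=True)
p3=json.load(open("p3.json")); print("L again",px2w("wrist",448,116,.047,p3[1],p3[0]), "bar right edge", px2w("wrist",372,140,.096+.016,p3[1],p3[0]))
x,y=.476,-.230
arm.line_to([x,y,.122],.08); arm.pause(.2); f0=arm.read_ft_force(); print("hover",f0)
z=.122
while z>.111:
    z-=.001; arm.line_to([x,y,z],.02); arm.pause(.1); f=arm.read_ft_force()
    print(round(z,4),f-f0,arm.read_tool_pos()[2])
    if f[2]-f0[2]>2.5: break
arm.move_gripper(0.0,20); arm.pause(.2); print(arm.read_ft_force()-f0,arm.read_wrist_torque(),arm.read_opening(),arm.read_time())
json.dump([z,list(map(float,f0))],open("z.json","w"))
```

```text
L again [ 0.525 -0.13   0.047] bar right edge [ 0.478 -0.151  0.112]
hover [-0.026 -0.348 -3.209]
0.121 [ 0.628  0.026 -1.081] 0.12101098980189315
0.12 [-0.063  0.779 -0.039] 0.11996372778070559
0.119 [-0.586  0.26  -0.835] 0.11898038301329956
0.118 [ 0.253 -0.41  -1.089] 0.1179714740199326
0.117 [-0.466  1.015 -0.082] 0.11696445163051017
0.116 [-1.398  0.236  5.539] 0.11645330766212587
[-1.243  1.094  8.387] [ 0.131  0.411 -0.013] 0.26673664542113523 13.575
```

```bash
cat >> h.py <<'E'
YAW=np.radians(14.5)
N=np.array([np.cos(YAW),np.sin(YAW),0]); D=np.array([N[1],-N[0],0])
def rd(n=5):
    a=[]
    for _ in range(n):
        arm.pause(.02); a.append(np.r_[arm.read_ft_force(),arm.read_wrist_torque()])
    a=np.mean(a,0); return np.r_[a[:3]@N,a[:3]@D,a[2],a[5]]   # push, along bar, up, yaw moment
E
python3 - <<'E'
from h import *
np.set_printoptions(precision=3,suppress=True)
p0=np.array([.476,-.230,.1167])
arm.line_to(p0,.02); print("rest",rd())
s=0
arm.line_to(p0+.024*N,.03); s=.024; print(s,rd())
while s<.045:
    s+=.001; arm.line_to(p0+s*N,.02); r=rd(); d=(arm.read_tool_pos()-p0)@N
    print(round(s,4),round(d,4),r)
    if r[0]<-6: break
print(arm.read_time())
E
```

```text
rest [-0.769  0.123 -0.311  0.003]
0.024 [ 0.915 -0.017 -2.217 -0.007]
0.025 0.0251 [ 0.445 -0.126 -2.698  0.011]
0.026 0.026 [ 0.117 -0.42  -3.931  0.005]
0.027 0.027 [-0.051  0.019 -3.874 -0.   ]
0.028 0.028 [-0.012 -0.069 -3.996 -0.018]
0.029 0.029 [ 0.047 -0.296 -3.881  0.009]
0.03 0.03 [-0.131 -0.007 -3.697  0.017]
0.031 0.031 [-0.06  -0.132 -3.642  0.011]
0.032 0.032 [-0.035  0.269 -3.917  0.009]
0.033 0.033 [ 0.037 -0.018 -3.543 -0.003]
0.034 0.034 [-0.277  0.404 -4.067 -0.024]
0.035 0.0349 [-0.379  0.412 -3.433  0.028]
0.036 0.0352 [-2.696  0.553 -1.653  0.143]
0.037 0.0357 [-5.644  0.325  0.494  0.25 ]
0.038 0.036 [-6.398  0.266  1.701  0.29 ]
19.6083
```

The left stop is touched first, since the yaw moment is positive. The vertical force shows that I was carrying the bar's weight, so it was hovering a hair above the board. I'll back off, set it down properly, and look.

Run:
```python
from h import *
import json
np.set_printoptions(precision=3,suppress=True)
p0=np.array([.476,-.230,.1167])
arm.line_to(p0+.029*N,.03); print(rd())
z=.1167
while z>.113:
    z-=.0003; arm.line_to([*(p0+.029*N)[:2],z],.02); r=rd(); print(round(z,4),r,arm.read_tool_pos()[2])
    if r[2]>0.5: break
t,R=arm.read_tool_pos(),arm.read_eef_rot(); cv2.imwrite("pics/w4.png",snapshot("wrist")); cv2.imwrite("pics/t4.png",snapshot("top"))
json.dump([list(map(float,t)),list(map(float,R))],open("p4.json","w"))
print(t,arm.read_time())
im=cv2.imread("pics/t4.png")
cv2.imwrite("pics/v4.png",np.hstack([cv2.imread("pics/w4.png")[:,120:520],cv2.resize(im[190:310,320:420],(400,480),interpolation=cv2.INTER_CUBIC)]))
```

```text
[-0.33  -0.232 -3.488 -0.011]
0.1164 [ 0.298  0.009 -2.814 -0.007] 0.11650462083827934
0.1161 [ 0.321 -0.577  0.177  0.008] 0.11646288810712566
0.1158 [ 0.264 -0.76   5.413  0.   ] 0.11646810115866518
[ 0.504 -0.223  0.116] 21.2417
```

View pics/v4.png

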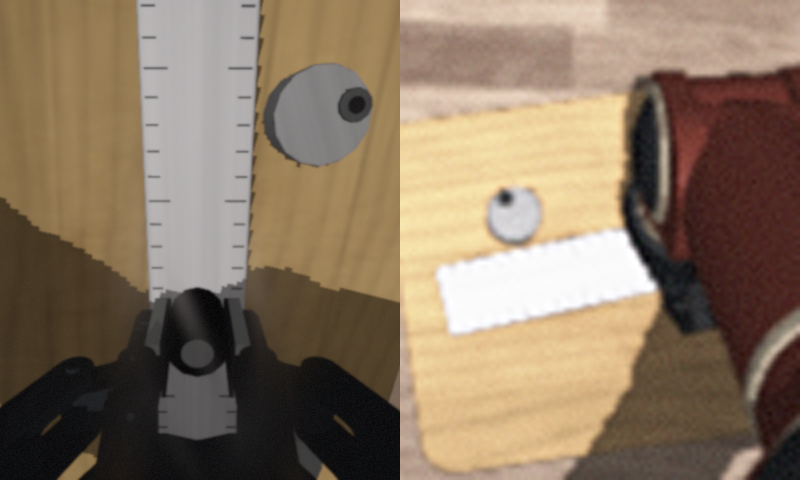

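The bar is now flat on the board and a few mm off the left stop. Next I slide it with a force and moment guided loop, turning the yaw to null the moment.

Run:
```python
from h import *
import json
np.set_printoptions(precision=3,suppress=True)
p0=np.array([.476,-.230,.1161]); s=.029; yaw=YAW
arm.line_to(p0+s*N,.02); print("rest",rd()); 
arm.line_to(p0+.033*N,.02); s=.033
for i in range(40):
    r=rd(5); F=-r[0]; M=r[3]
    FL=(F+M/.085)/2; FR=(F-M/.085)/2
    P=arm.read_tool_pos(); y=Rn.from_quat(arm.read_eef_rot()).as_matrix()[:,1]
    print(round(s,4),round(float(np.degrees(yaw)),2),"act",round(float((P-p0)@N),4),round(float(np.degrees(np.arctan2(y[1],y[0]))),2),r,"L %.1f R %.1f"%(FL,FR))
    if F>10 or (FL>2.2 and FR>2.2): break
    if abs(M)>.06: yaw+=np.radians(np.clip(3*M,-.5,.5))
    if F<5: s+=.0005
    if s>.042: break
    arm.line_to(p0+s*N,.02,quat(yaw))
json.dump([s,yaw],open("s.json","w"))
print(arm.read_time())
```

```text
rest [ 0.71  -1.347  5.132  0.018]
0.033 14.5 act 0.0301 14.45 [-5.754 -2.19  11.668  0.083] L 3.4 R 2.4
22.0083
```

Pressing down too hard is raising the friction. I'll add vertical force regulation to the loop.

```bash
cat > slide.py <<'E'
from h import *
import json,sys
np.set_printoptions(precision=2,suppress=True)
p0=np.array([.476,-.230,0]); s,yaw=float(sys.argv[1]),np.radians(float(sys.argv[2])); z=float(sys.argv[3]); T=float(sys.argv[4]); dth=0
def tgt(): return np.array([*(p0+s*N)[:2],z])
arm.line_to(tgt(),.02,quat(yaw))
for i in range(60):
    r=rd(4); F=-r[0]; M=r[3]; FL=(F+M/.085)/2; FR=(F-M/.085)/2
    P=arm.read_tool_pos(); y=Rn.from_quat(arm.read_eef_rot()).as_matrix()[:,1]
    print("%.4f %.2f z%.4f act %.4f %.2f"%(s,np.degrees(yaw),z,(P-p0)@N,np.degrees(np.arctan2(y[1],y[0]))),r,"L %.1f R %.1f"%(FL,FR))
    zok=-3<r[2]<0.5
    if F>10 or arm.read_time()>T or (zok and min(FL,FR)>2.0): break
    if not zok: z-=np.clip((-1.2-r[2])*4e-5,-4e-4,4e-4)
    if zok and abs(M)>.06: yaw+=np.radians(np.clip(3*M,-.5,.5))
    if zok and F<5: s+=.0005
    if s>.043: break
    arm.line_to(tgt(),.02,quat(yaw))
print(arm.read_time())
E
python3 slide.py .0305 14.5 .1163 32
```

```text
0.0305 14.50 z0.1163 act 0.0296 14.48 [-2.34 -1.52  6.73  0.03] L 1.4 R 1.0
0.0305 14.50 z0.1166 act 0.0296 14.48 [-2.29 -1.21  5.05  0.03] L 1.3 R 1.0
0.0305 14.50 z0.1169 act 0.0296 14.48 [-2.65 -1.17  3.35  0.01] L 1.4 R 1.3
0.0305 14.50 z0.1170 act 0.0306 14.49 [-0.2   0.23 -3.41  0.01] L 0.1 R 0.1
0.0305 14.50 z0.1170 act 0.0309 14.51 [-0.5   0.01 -3.91 -0.02] L 0.1 R 0.4
0.0305 14.50 z0.1169 act 0.0305 14.50 [-0.44 -0.17 -3.86  0.01] L 0.3 R 0.2
0.0305 14.50 z0.1167 act 0.0305 14.50 [ 0.19  0.06 -3.57  0.  ] L -0.1 R -0.1
0.0305 14.50 z0.1167 act 0.0305 14.50 [-0.22 -0.34 -4.03 -0.  ] L 0.1 R 0.1
0.0305 14.50 z0.1165 act 0.0305 14.50 [ 0.18 -0.2  -3.71  0.01] L -0.0 R -0.2
0.0305 14.50 z0.1164 act 0.0305 14.50 [ 0.32 -0.4  -2.82  0.03] L -0.0 R -0.3
0.0310 14.50 z0.1164 act 0.0306 14.49 [-1.51  0.21 -1.05  0.02] L 0.9 R 0.6
0.0315 14.50 z0.1164 act 0.0307 14.49 [-4.05 -0.77  1.61  0.04] L 2.3 R 1.8
0.0315 14.50 z0.1165 act 0.0321 14.50 [-1.09  0.2  -1.81 -0.  ] L 0.5 R 0.5
0.0320 14.50 z0.1165 act 0.0322 14.50 [-1.12  0.37 -1.97 -0.02] L 0.4 R 0.7
0.0325 14.50 z0.1165 act 0.032
[... 654 characters left out ...]
R 0.3
0.0335 14.50 z0.1166 act 0.0335 14.50 [ 0.1  -0.01 -3.61 -0.01] L -0.1 R 0.0
0.0335 14.50 z0.1165 act 0.0335 14.50 [ 0.08 -0.29 -3.49 -0.  ] L -0.0 R -0.0
0.0335 14.50 z0.1164 act 0.0335 14.50 [-0.55  0.29 -1.46 -0.03] L 0.1 R 0.5
0.0340 14.50 z0.1164 act 0.0336 14.49 [-1.81 -0.23  0.2   0.04] L 1.1 R 0.7
0.0345 14.50 z0.1164 act 0.0337 14.49 [-4.28 -0.81  3.82  0.04] L 2.4 R 1.9
0.0345 14.50 z0.1166 act 0.0346 14.49 [-3.12 -0.08  0.65  0.  ] L 1.6 R 1.5
0.0345 14.50 z0.1166 act 0.0347 14.50 [-1.34  0.05 -1.81 -0.03] L 0.5 R 0.8
0.0350 14.50 z0.1166 act 0.0348 14.51 [-2.48  0.47 -2.18  0.05] L 1.5 R 1.0
0.0355 14.50 z0.1166 act 0.0351 14.50 [-3.28  0.6  -1.3   0.12] L 2.3 R 1.0
32.1667
```

```bash
sed -i 's/zok=-3<r\[2\]<0.5/zok=-3.5<r[2]<1/; s/if zok and abs(M)>.06: yaw+=.*/if zok and abs(M)>.06: dy=np.radians(np.clip(3*M,-.4,.4)); yaw+=dy; s+=.085*abs(dy)/; s/if zok and F<5: s+=.0005/if zok and F<5 and abs(M)<.1: s+=.0005/' slide.py
python3 slide.py .0355 14.7 .1166 40
```

```text
0.0355 14.70 z0.1166 act 0.0355 14.72 [-2.09  1.44 -3.    0.21] L 2.3 R -0.2
0.0361 15.10 z0.1166 act 0.0357 15.07 [-3.28  1.76 -2.55  0.05] L 1.9 R 1.3
0.0366 15.10 z0.1166 act 0.0358 15.06 [-4.58  1.85 -1.7   0.02] L 2.4 R 2.2
33.1167
```

Run:
```python
from h import *
import json
np.set_printoptions(precision=2,suppress=True)
p0=np.array([.476,-.230,.1166]); q=quat(np.radians(15.1))
for s,d in [(.0366,.0008),(.0366,-.0008),(.0366,0),(.0371,0),(.0371,.0008),(.0371,-.0008),(.0371,0),(.0376,0)]:
    arm.line_to(p0+s*N+d*D,.02,q); r=rd(); F=-r[0]; M=r[3]
    y=Rn.from_quat(arm.read_eef_rot()).as_matrix()[:,1]
    print(s,d,"act %.4f %.2f"%((arm.read_tool_pos()-p0)@N,np.degrees(np.arctan2(y[1],y[0]))),r,"L %.1f R %.1f"%((F+M/.085)/2,(F-M/.085)/2))
    if F>9: break
t,R=arm.read_tool_pos(),arm.read_eef_rot(); cv2.imwrite("pics/w5.png",snapshot("wrist")); cv2.imwrite("pics/s5.png",snapshot("scene"))
json.dump([list(map(float,t)),list(map(float,R))],open("p5.json","w"))
print(arm.read_time())
a=cv2.imread("pics/w5.png")[40:400,260:560]; b=cv2.imread("pics/s5.png")[190:280,300:425]
cv2.imwrite("pics/v5.png",np.hstack([cv2.resize(a,(400,480),interpolation=cv2.INTER_CUBIC),cv2.resize(b,None,fx=3.2,fy=480/90,interpolation=cv2.INTER_CUBIC)]))
```

```text
0.0366 0.0008 act 0.0359 15.08 [-5.04  0.59 -0.6  -0.03] L 2.3 R 2.7
0.0366 -0.0008 act 0.0358 15.06 [-5.02  2.02 -1.39  0.02] L 2.6 R 2.4
0.0366 0 act 0.0358 15.07 [-5.01  1.29 -0.75  0.01] L 2.6 R 2.4
0.0371 0 act 0.0359 15.06 [-5.93  1.18  0.41  0.  ] L 3.0 R 2.9
0.0371 0.0008 act 0.0360 15.08 [-6.09 -0.52  1.08 -0.03] L 2.9 R 3.2
0.0371 -0.0008 act 0.0359 15.06 [-5.23  1.75 -0.76  0.06] L 3.0 R 2.3
0.0371 0 act 0.0359 15.06 [-5.81  1.02 -0.14 -0.01] L 2.8 R 3.0
0.0376 0 act 0.0361 15.06 [-6.61  0.91  1.42  0.01] L 3.4 R 3.2
35.8833
```

View pics/v5.png

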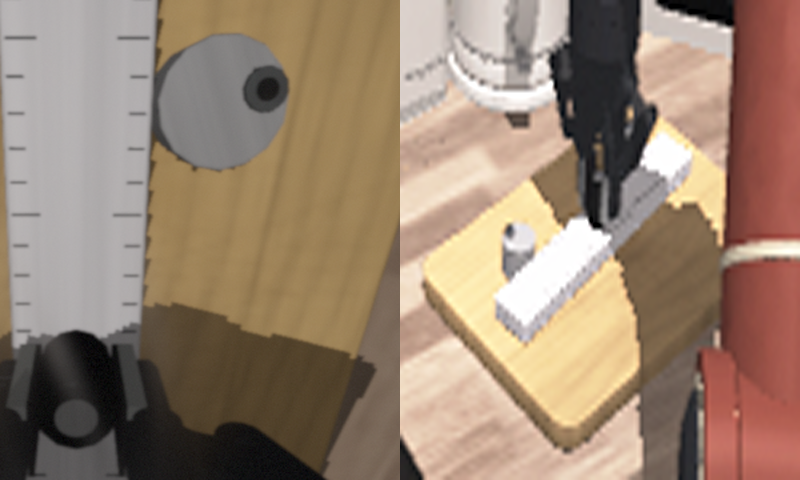

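The contact is stiff and balanced: 3.4 N and 3.2 N, and the knob does not advance when I push or shift it sideways. The left view shows the bar edge right at the left disc's side. I'll ease the preload, release, retreat straight up, and check from above.

Run:
```python
from h import *
import json
np.set_printoptions(precision=2,suppress=True)
p0=np.array([.476,-.230,.1166]); q=quat(np.radians(15.06)); s=.0376
while s>.0363:
    s-=.0003; arm.line_to(p0+s*N,.02,q); r=rd(); print(round(s,4),r)
    if r[0]>-3.2: break
arm.move_gripper(.42); arm.pause(.2); print("open",arm.read_opening(),rd())
c=p0+s*N
arm.line_to([c[0],c[1],.135],.04); arm.line_to([c[0],c[1],.20],.12)
arm.move_gripper(1.0)
arm.line_to([.553,-.241,.27],.2); arm.pause(.3)
t,R=arm.read_tool_pos(),arm.read_eef_rot(); cv2.imwrite("pics/w6.png",snapshot("wrist"))
json.dump([list(map(float,t)),list(map(float,R))],open("p6.json","w"))
print(arm.read_time(),rd())
cv2.imwrite("pics/v6.png",cv2.resize(cv2.imread("pics/w6.png")[0:330,180:400],None,fx=1.8,fy=1.8,interpolation=cv2.INTER_CUBIC))
```

```text
0.0373 [-6.22  1.    0.5   0.02]
0.037 [-5.92  1.08  0.02  0.  ]
0.0367 [-5.45  1.1  -0.82 -0.  ]
0.0364 [-5.34  0.97 -1.1  -0.02]
0.0361 [-4.71  0.94 -0.55 -0.03]
open 0.4202974385700088 [-0.16  0.33  0.56  0.  ]
40.875 [ 0.32 -0.18 -0.02 -0.  ]
```

View pics/v6.png

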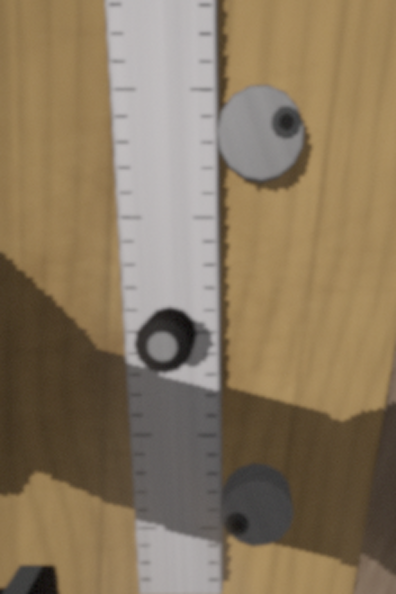

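Both discs look in contact. I have time for one closer look at each stop, with the camera nearly straight above the edge.

Run:
```python
from h import *
np.set_printoptions(precision=4,suppress=True)
ims=[]; q=quat(np.radians(15.06))
for n,p in [("R",[.564,-.340,.205]),("L",[.520,-.176,.205])]:
    arm.line_to(p,.2,q); arm.pause(.3); im=snapshot("wrist"); cv2.imwrite(f"pics/w7{n}.png",im)
    ims.append(cv2.resize(im[100:260,260:400],None,fx=2.85,fy=3.5,interpolation=cv2.INTER_CUBIC) if 0 else cv2.resize(im[90:270,257:387],None,fx=3,fy=3,interpolation=cv2.INTER_CUBIC))
cv2.imwrite("pics/v7.png",np.hstack(ims)); print(arm.read_time())
```

```text
43.4
```

View pics/v7.png

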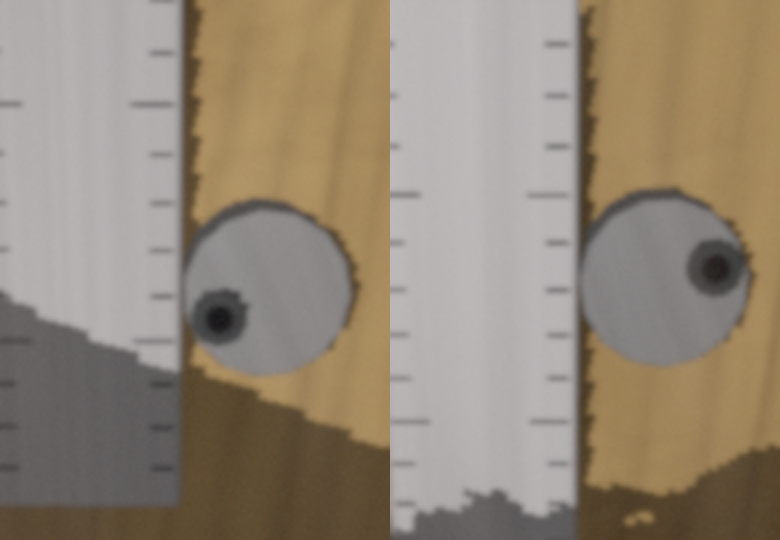

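Both panels show the same picture: the disc's near side meets the bar's edge at about x=184 (right stop) and x=580 (left stop), with no board visible between. The bar lies flat and the arm is clear, so I'm handing in.

Run:
```python
from h import *
print(arm.read_ft_force(),arm.read_time()); ticket.finish_job()
```

```text
[ 0.22469704  0.47121585 -0.65777565] 43.4
the job is handed in; nothing more can be done
```

The straightedge is lying flat on the board with one long edge against both stops. I handed the job in at 43.4 s of robot time, with the gripper open and clear of everything.

**What I did:** I picked the bar up by its knob, lowered it onto the board about 35 mm short of the stops, then slid it forward in small force-checked steps. Near the stops I turned it about 0.6° until the sideways moment on the wrist was nil. Then I eased the push to 4.7 N, let go and lifted straight up.

**Last checks**
- **Both stops bearing:** before release the push was about 3.4 N on the left stop and 3.2 N on the right. These are estimates from wrist force and moment. Pushing harder and shifting sideways barely moved the knob (0.3 mm at most).
- **After release:** close-up wrist pictures show both discs meeting the bar's edge with no board visible between. They can't rule out a gap of about 0.3 mm. I did not nudge the bar again to test for one.

**What went less well**
- **First slide:** on the first try the bar was carried a fraction of a millimetre above the board, and it touched the left stop at about 6 N. I backed off, set it down properly and repeated the slide.
- **Repeat slide:** this one went in stick-slip steps, and I pressed down with up to about 12 N. The gripper still carried most of the bar's weight in places, so contact with the board was light there.

The arm kept well clear of the pepper mill, mug and salt shaker, but I took no final picture of them.

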